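# Close-pack a hexagonal component pot in its tray

### The arm

A 6-joint arm with a two-finger parallel gripper is mounted at the origin on the work surface. World frame = base frame: x ahead of the robot, y to its left, z up, the work surface at z = 0. Lengths are in m, angles in rad, forces in N, time in s.
With the tool pointing down it reaches from about 0.35 to 0.775 m from the base axis. Payload 7.3 kg.
Tool frame: the origin (TCP) lies at the centre of the arm's flange, where the gripper is bolted on; the fingertips stand 178 mm ahead of it and the grasp point (between the pads) lies 159 mm ahead of it; x points along the fingers, y is the direction in which the jaws open and shut, and the axes are right-handed (so a half turn about x gives the same grasp; the last joint's range is limited). The gripper opens to 92 mm and grips with 3 to 60 N. Pads are 19 mm wide; open, the fingers measure 130 mm over their backs; the gripper's body (75 mm by 190 mm) begins 47 mm behind the grasp point.
Start: joints at [-1.358, 0.342, 1.524, -0, 1.275, -0.146], TCP at [0.184, -0.492, 0.405] pointing down, gripper open.
Joint ranges: [-2.53, 2.53], [-0.77, 2.02], [0.04, 2.7], [-1, 4.14], [0.28, 2.66], [-3.11, 3.11]. Speed limits (rad/s): [2.57, 2.57, 3.14, 3.14, 3.14, 3.14].

### API

Orientations are given as [roll, pitch, yaw] about the fixed x, y, z axes, in that order (R = Rz(yaw) Ry(pitch) Rx(roll)).
In Python, from cell import readout, cams, workorder gives the robot as it stands.
- The arm moves only by the shell command python3 -m inch 'ROWS' [FORCE]. ROWS is text: rows parted by semicolons, each of 5 numbers parted by spaces: the shift along the world's x, y, z in mm, then the turn about the world's z in rad, then the opening, from 0 (shut) to 1 (fully open). A call has 1 to 8 rows; each row shifts and turns the commanded pose from where the row before left it; what a row does not reach is not made up. A row lasts 1/12 s, in which the tool goes at most 41.7 mm and 7.16 degrees, less where a joint would pass 70% of its speed; a pose out of reach is approached as far as the arm can. A call is refused whole if a number of a shift passes 41.7 or a number of a turn 0.125, either way. A call with a gripper value outside its range is refused whole. The fingers move at their own pace and stop on an object; FORCE is the grip in N (left out, the last holds). Time passes only in rows, so rows that do not move let the fingers close. It gives the time, the measured TCP pose, the force and the opening at its end, in the units of the state.
- readout.observe(): the state, without advancing time (a new reading comes with each control period).
- cams.read_camera(name): name is "scene" or "top"; returns a dict with "color" (420x560x3 uint8, red, green, blue), "fx", "fy", "cx", "cy" (pixels), "world_to_cam" (4x4, takes a point from world to camera coordinates). Camera axes: x right, y down, z forward; pixel columns grow to the right and rows downward; lengths in m; the calibration is good to about 2 mm. A picture is of the moment at which its call begins. There is no depth.
- workorder.hand_in(): hands the job in, once; it reports no verdict.
The state is a dict: "time": time; "qpos": joint angles; "qvel": joint speeds; "joint_efforts": joint torques, N m; "tool_pos": TCP position; "tool_rot": TCP orientation; "contact_force": force on the tool from outside, world axes, zero at the start; "torque": the same for the moment, N m; "opening": finger opening in m.
Only numpy, scipy, OpenCV 4.12 (cv2) and the standard library are available. Lean on these libraries where they do the work, as an engineer would, in place of code of your own. Each camera call takes 0.05 s, during which the arm holds its last target.

### The job

Put the loose orange hexagonal pot flat on the floor of the grey tray, in the nook between the two blue hexagonal pots that are already there, turned so that two of its flat faces lie square against theirs, touching or within a few millimetres. Leave the two blue pots in their places, and let go.

Things in the scene. Friction and masses are not known exactly. Their poses are not given: they have to be found in the camera images.
- hex_pot_mid (a point): Loose orange hexagonal pot upright on the bench: prism 60 mm across flats, 26 mm high; on its lid a white hexagonal knob to grip, 24 mm across flats, 22 mm high, flats parallel to the pot's; about 90 g. Point: on its axis, 24 mm up, half its full height. z up, x to a corner of pot and knob (flats face 30, 90, 150.. degrees). The round orange and square green pots near it are not wanted.
- tray: The grey open tray, fixed to the bench: 158 x 132 mm outside (x by y), walls 4 mm thick and 15 mm high in all, floor 4 mm thick. Origin at the centre of its underside, z up. The two blue pots stand side by side at its +x end; the free part of the tray is its -x part.
- blue_left_mid (a point): Blue hexagonal pot with a white knob, the same size and shape as the orange one, standing loose on the tray floor at the +x end, on the +y side, a flat face against the other blue pot (1 mm gap). This point is on its axis, 24 mm above its underside; x points to a corner, along the tray's x.
- blue_right_mid (a point): The second blue hexagonal pot, the same, on the tray's -y side; the two centres are 61 mm apart. The nook is on their -x side: a third pot touching both is centred midway between them in y, 52 mm from the line of their centres towards the tray's -x end, with a corner pointing along the tray's x.

How it is judged:
By the outcome, as a careful person would: the job done as asked, in the order asked, and still so for the second after the job is handed in, with the robot touching nothing.
It also fails if it takes over 32 s, if anything falls off the work surface, if the arm or the gripper's body presses on something with over 40 N, if the wrist force passes 120 N, or if a joint passes its speed limit or range.

## Working session

There is one attempt and no reset: what is moved stays moved. The work goes in short steps, Python scripts to look and compute and a shell command to move; the robot and the scene stay as the last step left them, time stands still between calls to the robot, and variables do not carry over. Pictures are saved under pics/ and viewed, and the job is handed in when it is done.

```bash
mkdir -p pics; ls; python3 - <<'E'
from cell import readout,cams
import cv2,numpy as np
for n in("scene","top"):
    d=cams.read_camera(n); cv2.imwrite(f"pics/{n}0.png",d["color"][:,:,::-1]); print(n,d["fx"],d["fy"],d["cx"],d["cy"]);print(np.round(d["world_to_cam"],3))
print(readout.observe())
E
```

```text
pics
scene 423.96611960040804 423.96611960040804 276.39514839333253 204.9848851128628
[[ 0.013  1.     0.011 -0.01 ]
 [ 0.551  0.002 -0.835 -0.261]
 [-0.835  0.017 -0.551  1.202]
 [ 0.     0.     0.     1.   ]]
top 380.6364676502523 380.6364676502523 279.9063365897789 203.0522232854836
[[-0.014 -1.     0.02   0.008]
 [-0.99   0.011 -0.141  0.538]
 [ 0.141 -0.021 -0.99   0.638]
 [ 0.     0.     0.     1.   ]]
{'time': 0.1, 'qpos': array([-1.35803345e+00,  3.42659459e-01,  1.52491277e+00, -5.76182697e-05,
        1.27540248e+00, -1.46033177e-01]), 'qvel': array([ 0.00103584, -0.00374666, -0.00343481, -0.00019828,  0.00015377,
       -0.00015608]), 'joint_efforts': array([ 2.56430882e-03, -4.32004738e+01, -2.44694620e+01,  7.19361333e-02,
        5.26263379e-02, -4.50610310e-05]), 'tool_pos': array([ 0.18432435, -0.49145274,  0.40411401]), 'tool_rot': array([-1.67698291,  1.56941317,  1.8234226 ]), 'contact_force': array([0.77397172, 0.38503038, 0.09335587]), 'torque': array([-0.04418016, -0.00484351, -0.0361535 ]), 'opening': 0.09188020706064982}
```

View pics/top0.png

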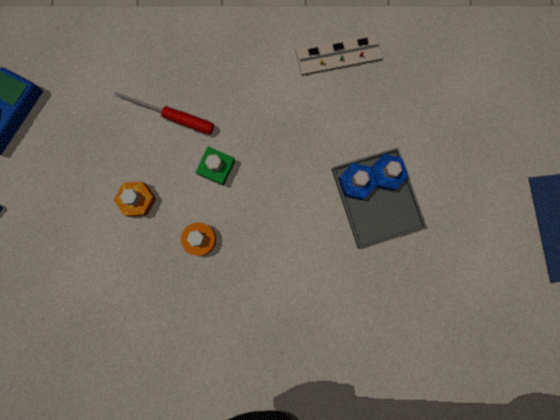

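View pics/scene0.png

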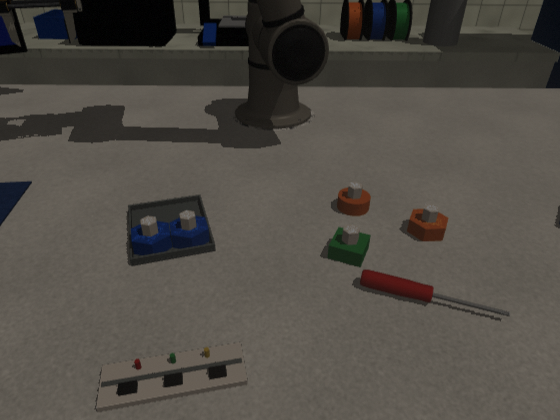

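```bash
cat > h.py <<'E'
import numpy as np,cv2
from cell import readout,cams
def cam(n): 
    d=cams.read_camera(n); d['color']=np.ascontiguousarray(d['color']); return d
def ray(d,p,z):
    p=np.atleast_2d(np.asarray(p,float)); W=d['world_to_cam'];R=W[:3,:3];o=-R.T@W[:3,3]
    v=np.c_[(p[:,0]-d['cx'])/d['fx'],(p[:,1]-d['cy'])/d['fy'],np.ones(len(p))]@R
    return o+v*((z-o[2])/v[:,2])[:,None]
def proj(d,X):
    X=np.atleast_2d(X);W=d['world_to_cam'];c=X@W[:3,:3].T+W[:3,3]
    return np.c_[d['fx']*c[:,0]/c[:,2]+d['cx'],d['fy']*c[:,1]/c[:,2]+d['cy']]
def rect(d,z,cx,cy,s=0.1,ppm=4000):
    "view of plane z rectified to world axes, image x=world x, image y=-world y"
    q=np.array([[cx-s,cy+s,z],[cx+s,cy+s,z],[cx+s,cy-s,z],[cx-s,cy-s,z]]);n=int(2*s*ppm)
    H=cv2.getPerspectiveTransform(proj(d,q).astype(np.float32),np.float32([[0,0],[n,0],[n,n],[0,n]]))
    return cv2.warpPerspective(d['color'],H,(n,n),flags=cv2.INTER_CUBIC)
E
python3 - <<'E'
from h import *
for n,bo,bb in(("top",(80,150,240,270),(320,140,440,260)),("scene",(320,170,460,275),(115,185,225,270))):
    d=cam(n)
    for k,b in(("o",bo),("b",bb)):
        c=d['color'][b[1]:b[3],b[0]:b[2]]; cv2.imwrite(f"pics/c_{n}_{k}.png",cv2.resize(c[:,:,::-1],None,fx=5,fy=5,interpolation=cv2.INTER_CUBIC))
    if n=="top":
        print("cam",-d['world_to_cam'][:3,:3].T@d['world_to_cam'][:3,3])
        print(ray(d,[(129,198)],.048),ray(d,[(361,180),(394,169)],.052),ray(d,[(332,168),(398,150),(425,228),(360,247)],.015))
    else: print(ray(d,[(431,209)],.048),ray(d,[(149,218),(188,213)],.052))
E
```

```text
cam [0.44275741 0.0159353  0.70666186]
[[0.54820403 0.26381733 0.048     ]] [[ 0.57512127 -0.1415944   0.052     ]
 [ 0.59435911 -0.20116613  0.052     ]] [[ 0.60595314 -0.09717601  0.015     ]
 [ 0.63947426 -0.22310064  0.015     ]
 [ 0.49181489 -0.26432377  0.015     ]
 [ 0.45887089 -0.14318186  0.015     ]]
[[0.55774385 0.2634113  0.048     ]] [[ 0.59120099 -0.20075923  0.052     ]
 [ 0.57690636 -0.14105242  0.052     ]]
```

View pics/c_top_o.png

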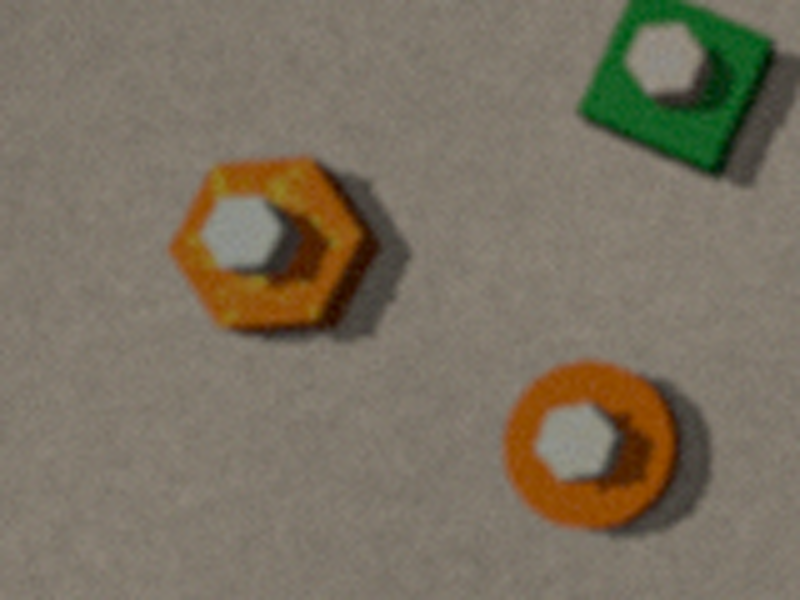

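View pics/c_top_b.png

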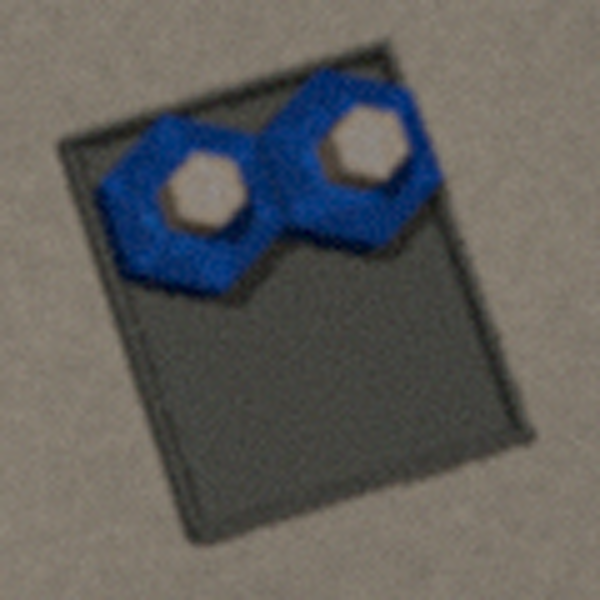

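View pics/c_scene_b.png

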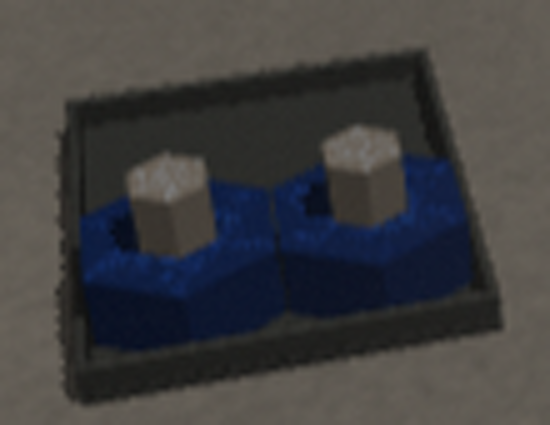

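View pics/c_scene_o.png

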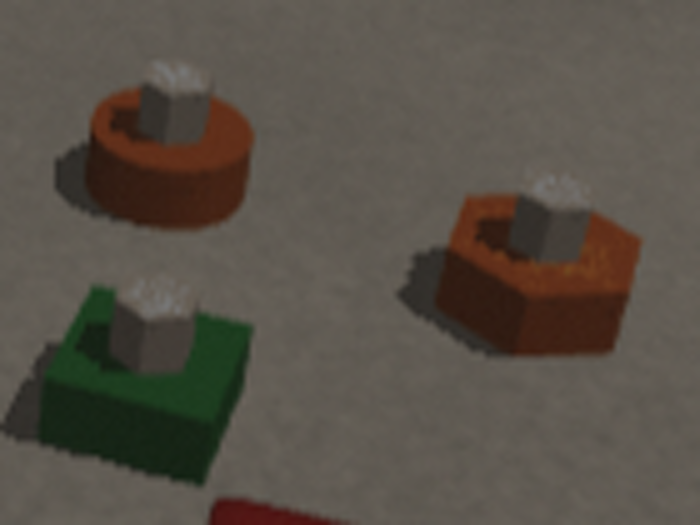

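```bash
cat >> h.py <<'E'
def hexm(m,cx,cy,s,ppm,area):
    "m: binary mask in rectified view; returns centre, corner angle mod 60 (deg), area mm2"
    cs,_=cv2.findContours(m.astype(np.uint8),cv2.RETR_EXTERNAL,cv2.CHAIN_APPROX_NONE)
    out=[]
    for c in cs:
        c=cv2.convexHull(c)
        a=cv2.contourArea(c)/ppm**2*1e6
        if not(area*.6<a<area*1.5):continue
        M=cv2.moments(c);u,v=M['m10']/M['m00'],M['m01']/M['m00']
        f=np.zeros((int(2*s*ppm),)*2,np.uint8);cv2.fillPoly(f,[c],1);yy,xx=np.nonzero(f)
        t=(xx-u)-1j*(yy-v);ang=np.angle((t**6/np.abs(t)**0).sum())/6
        out.append((cx-s+(u+.5)/ppm,cy+s-(v+.5)/ppm,np.degrees(ang),a))
    return out
def white(d,z,cx,cy,s,thr=110):
    r=rect(d,z,cx,cy,s).astype(int); g=cv2.GaussianBlur(r.astype(np.uint8),(0,0),3).astype(int)
    return r,(g.min(2)>thr)&((g.max(2)-g.min(2))<45)
E
python3 - <<'E'
from h import *
t=cam("top")
K=np.sqrt(3)/2*24**2; P=np.sqrt(3)/2*60**2
for nm,x,y,zk,zl in(("o",.548,.264,.048,.026),("bl",.576,-.1415,.052,.030),("br",.593,-.201,.052,.030)):
    for thr in(90,105,120):
        r,m=white(t,zk,x,y,.03,thr); print(nm,thr,np.round(hexm(m,x,y,.03,4000,K),4))
    cv2.imwrite(f"pics/k_{nm}.png",np.hstack([r[:,:,::-1],np.repeat(m[:,:,None]*255,3,2)]).astype(np.uint8))
x,y=.55,.26
r=rect(t,.026,x,y,.05).astype(int)
g=cv2.GaussianBlur(r.astype(np.uint8),(0,0),2).astype(int)
for f in (.0,110,130):
    m=(g[:,:,0]-g[:,:,2]>60)&(g[:,:,0]>f); m=m.astype(np.uint8)
    print("pot",f,np.round(hexm(m,x,y,.05,4000,P),4))
cv2.imwrite("pics/pot.png",np.hstack([r[:,:,::-1],np.repeat(m[:,:,None]*255,3,2)]).astype(np.uint8))
E
```

```text
o 90 [[ 5.52000e-01  2.65900e-01 -2.67809e+01  5.04125e+02]]
o 105 [[ 5.521000e-01  2.660000e-01 -2.609200e+01  4.613438e+02]]
o 120 [[ 5.521000e-01  2.660000e-01 -2.619510e+01  3.971875e+02]]
bl 90 [[ 5.80300e-01 -1.42100e-01  1.65519e+01  4.87875e+02]]
bl 105 [[ 5.80500e-01 -1.42100e-01  1.53817e+01  4.08500e+02]]
bl 120 []
br 90 [[ 6.036000e-01 -2.250000e-01  9.005500e+00  5.104687e+02]
 [ 5.966000e-01 -2.008000e-01  1.637450e+01  4.964062e+02]]
br 105 [[ 6.081000e-01 -2.251000e-01  1.137090e+01  3.766562e+02]
 [ 5.967000e-01 -2.010000e-01  1.750200e+01  4.150625e+02]]
br 120 []
pot 0.0 [[ 5.5160000e-01  2.6490000e-01 -2.6114500e+01  3.2769062e+03]]
pot 110 [[ 5.5210000e-01  2.6600000e-01 -2.5940300e+01  3.1148125e+03]]
pot 130 [[ 5.5240000e-01  2.6660000e-01 -2.6063000e+01  3.0180938e+03]]
```

View pics/pot.png

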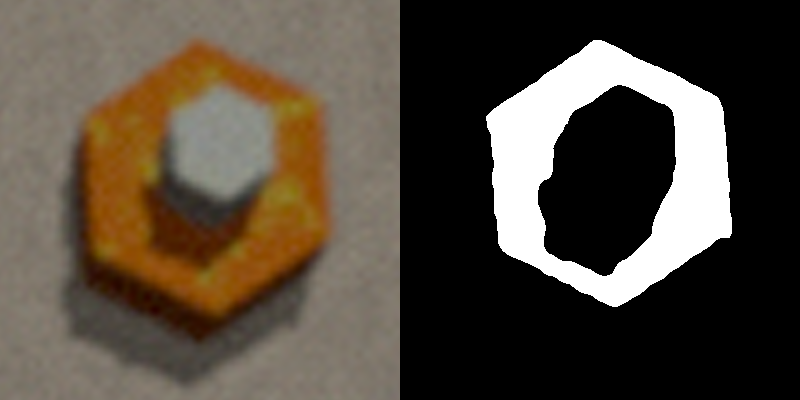

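View pics/k_bl.png

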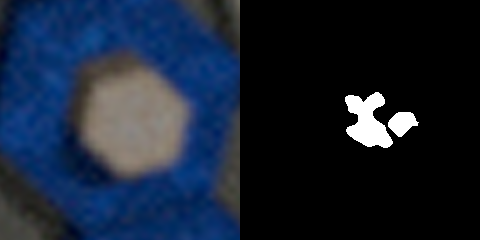

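```bash
python3 - <<'E'
from h import *
t=cam("scene")
K=np.sqrt(3)/2*24**2
o=[]
for nm,x,y,zk,thrs in(("o",.552,.266,.048,(95,105,115)),("bl",.5804,-.142,.052,(95,105,115)),("br",.5967,-.201,.052,(95,105,115))):
    for thr in thrs:
        r,m=white(t,zk,x,y,.03,thr); print(nm,thr,np.round(hexm(m,x,y,.03,4000,K),4))
    o.append(np.hstack([r[:,:,::-1],np.repeat(m[:,:,None]*255,3,2)]).astype(np.uint8))
cv2.imwrite("pics/ks.png",np.vstack(o)[:,:480])
# tray edges, top view
d=cam("top"); c,a=(.549,-.182),.27
r=rect(d,.015,.549,-.182,.1);cv2.imwrite("pics/tray.png",cv2.resize(r[:,:,::-1],(600,600)))
E
```

```text
o 95 []
o 105 []
o 115 []
bl 95 []
bl 105 []
bl 115 []
br 95 []
br 105 []
br 115 []
```

View pics/ks.png

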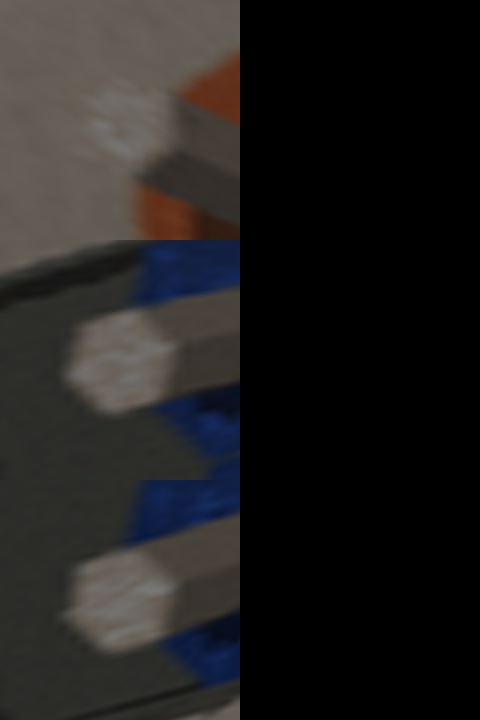

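View pics/tray.png

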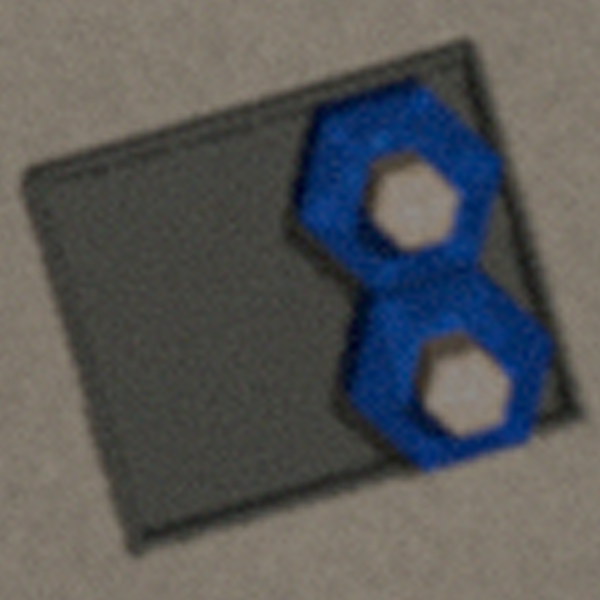

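```bash
cat >> h.py <<'E'
from scipy.spatial.transform import Rotation as Ro
def st():
    o=readout.observe();R=Ro.from_euler('xyz',o['tool_rot']).as_matrix()
    y=R[:,1]; print("t %.2f"%o['time'],"tcp",np.round(o['tool_pos']*1000,1),"grasp",np.round((o['tool_pos']+R[:,0]*.159)*1000,1),"xaxis",np.round(R[:,0],4),"jaw deg %.2f"%np.degrees(np.arctan2(y[1],y[0])),"F",np.round(o['contact_force'],1),"op %.1f"%(o['opening']*1000),"q",np.round(o['qpos'],2)); return o
E
python3 - <<'E'
from h import *
st()
E
```

```text
t 0.35 tcp [ 184.4 -491.5  404.6] grasp [ 184.3 -491.5  245.6] xaxis [-1.e-04  3.e-04 -1.e+00] jaw deg -69.44 F [-0.1 -0.2  0.7] op 91.8 q [-1.36  0.34  1.52 -0.    1.28 -0.15]
```

```bash
python3 -m inch '36 18 -5 0.029 0.5;36 18 -5 0.029 0.5;36 18 -5 0.029 0.5;36 18 -5 0.029 0.5;36 18 -5 0.029 0.5;36 18 -5 0.029 0.5;36 18 -5 0.029 0.5;36 18 -5 0.031 0.5' 15
python3 -m inch '5 40 -5 0 0.5;5 40 -5 0 0.5;5 40 -5 0 0.5;5 40 -5 0 0.5;5 40 -5 0 0.5;5 40 -5 0 0.5;5 40 -5 0 0.5;5 40 -5 0 0.5'
python3 -m inch '5 40 -5 0 0.5;5 40 -5 0 0.5;5 40 -5 0 0.5;5 40 -5 0 0.5;5 40 -5 0 0.5;5 40 -5 0 0.5;5 30 -5 0 0.5;0 20 -5 0 0.5'
python3 -m inch '0 0 0 0 0.5;0 0 0 0 0.5'; python3 -c "
from h import *;st()"
```

```text
time: 1.02
tool_pos: [0.474, -0.3463, 0.3645]
tool_rot: [1.37, 1.571, -1.177]
contact_force: [-0.0, -0.3, 0.2]
opening: 0.0474
time: 1.68
tool_pos: [0.5122, -0.0256, 0.3247]
tool_rot: [2.196, 1.57, -0.353]
contact_force: [1.4, -0.0, -0.2]
opening: 0.0457
time: 2.35
tool_pos: [0.5475, 0.2657, 0.2844]
tool_rot: [-3.042, 1.57, 0.695]
contact_force: [-0.2, 0.3, -0.4]
opening: 0.046
time: 2.52
tool_pos: [0.547, 0.2634, 0.2841]
tool_rot: [0.015, 1.57, -2.531]
contact_force: [0.2, -0.2, 0.5]
opening: 0.0459
t 2.52 tcp [547.  263.4 284.1] grasp [546.8 263.2 125.1] xaxis [-1.1e-03 -7.0e-04 -1.0e+00] jaw deg -55.90 F [ 0.2 -0.2  0.5] op 45.9 q [ 0.32  0.6   1.45 -0.    1.09  1.3 ]
```

```bash
python3 -m inch '2 1 -12 0 0.5;2 1 -12 0 0.5;1.2 1 -12 0 0.5;0 0 -12 0 0.5;0 0 -10 0 0.5;0 0 -8 0 0.5;0 0 -6 0 0.5;0 0 0 0 0.5'
python3 - <<'E'
from h import *
st()
for n,b in(("top",(80,150,200,240)),("scene",(360,140,500,245))):
    c=cam(n)['color'][b[1]:b[3],b[0]:b[2]]; cv2.imwrite(f"pics/g_{n}.png",cv2.resize(c[:,:,::-1],None,fx=5,fy=5,interpolation=cv2.INTER_CUBIC))
E
```

```text
time: 3.18
tool_pos: [0.5522, 0.2652, 0.2111]
tool_rot: [-0.233, 1.568, -2.782]
contact_force: [-1.3, -0.4, -0.6]
opening: 0.0457
t 3.18 tcp [552.2 265.2 211.1] grasp [551.8 265.   52.1] xaxis [-2.4e-03 -9.0e-04 -1.0e+00] jaw deg -56.05 F [-1.3 -0.4 -0.6] op 45.7 q [ 0.32  0.7   1.49 -0.    0.95  1.3 ]
```

View pics/g_scene.png

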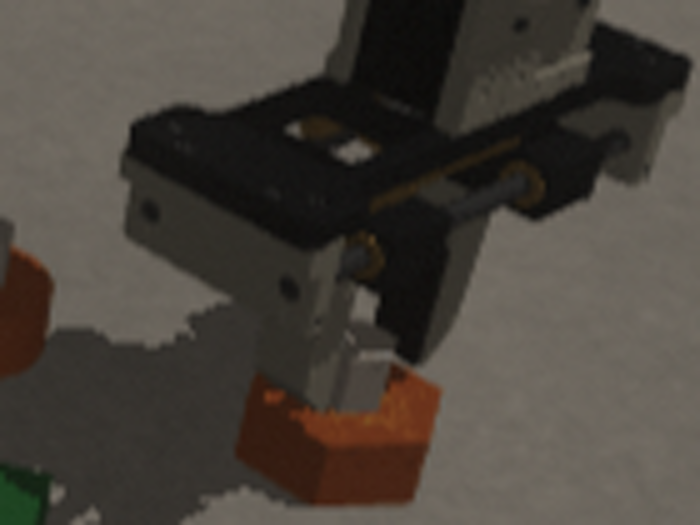

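The picture shows the white knob between the open fingers, near crop (370,370), with the tips just above the lid. I'll lower a little and close.

```bash
python3 -m inch '0.2 0.5 -2 0 0.5;0.2 0.5 -2.5 0 0.5;0 0 0 0 0.5;0 0 0 0 0.3;0 0 0 0 0.2;0 0 0 0 0.1;0 0 0 0 0.1;0 0 0 0 0.1' 25
python3 -m inch '0 0 0 0 0.1;0 0 0 0 0.1;0 0 0 0 0.1'
python3 -c "
from h import *;st()"
```

```text
time: 3.95
tool_pos: [0.553, 0.2664, 0.2084]
tool_rot: [2.541, 1.571, -0.008]
contact_force: [-0.5, -0.5, 0.3]
opening: 0.024
time: 4.2
tool_pos: [0.553, 0.2665, 0.2084]
tool_rot: [2.422, 1.571, -0.127]
contact_force: [0.6, -0.1, 1.9]
opening: 0.0238
t 4.20 tcp [553.  266.5 208.4] grasp [553.  266.5  49.4] xaxis [ 2.e-04 -0.e+00 -1.e+00] jaw deg -56.03 F [ 0.6 -0.1  1.9] op 23.8 q [ 0.32  0.71  1.49 -0.    0.95  1.3 ]
```

```bash
python3 -m inch '0 0 10 0 0.1;0 0 20 0 0.1;0 -5 25 0 0.1;0 -15 20 0 0.1;-2 -30 10 -0.03 0.1;-2 -35 0 -0.03 0.1;-2 -38 0 -0.03 0.1;-2 -38 0 -0.03 0.1'
python3 -m inch '-2 -38 0 -0.03 0.1;-2 -38 0 -0.03 0.1;-2 -38 0 -0.03 0.1;-2 -38 0 -0.03 0.1;-2 -38 0 -0.03 0.1;-2 -38 0 -0.03 0.1;-2 -30 0 -0.014 0.1;-2 -20 0 0 0.1'
python3 -m inch '0 -10 0 0 0.1;0 -6 0 0 0.1;0 0 0 0 0.1;0 0 0 0 0.1'
python3 - <<'E'
from h import *
st()
for n,b in(("top",(300,120,460,260)),("scene",(90,120,250,270))):
    c=cam(n)['color'][b[1]:b[3],b[0]:b[2]]; cv2.imwrite(f"pics/p_{n}.png",cv2.resize(c[:,:,::-1],None,fx=4,fy=4,interpolation=cv2.INTER_CUBIC))
E
```

```text
time: 4.87
tool_pos: [0.5445, 0.1043, 0.2942]
tool_rot: [2.579, 1.57, -0.09]
contact_force: [1.7, -0.4, -1.5]
opening: 0.0235
time: 5.53
tool_pos: [0.5285, -0.1757, 0.2939]
tool_rot: [1.906, 1.569, -0.96]
contact_force: [1.2, -0.0, 0.2]
opening: 0.0241
time: 5.87
tool_pos: [0.5291, -0.1876, 0.2933]
tool_rot: [-1.497, 1.57, 1.924]
contact_force: [-0.2, 0.3, -0.5]
opening: 0.0235
t 5.87 tcp [ 529.1 -187.6  293.3] grasp [ 529.1 -187.6  134.3] xaxis [-2.e-04  4.e-04 -1.e+00] jaw deg -73.99 F [-0.2  0.3 -0.5] op 23.5 q [-0.48  0.52  1.58  0.    1.05  0.81]
```

View pics/p_top.png

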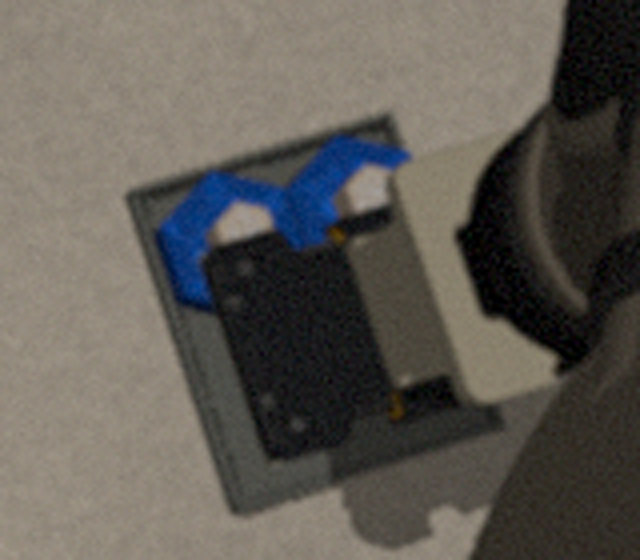

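View pics/p_scene.png

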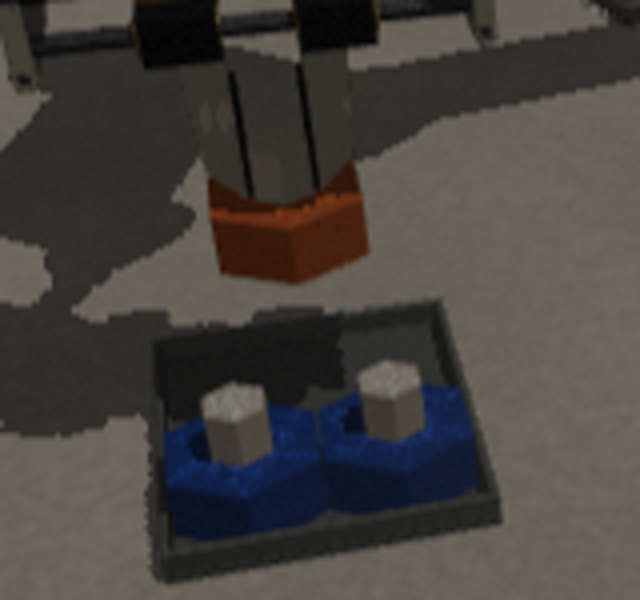

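```bash
python3 -m inch '0 0 -14 0 0.1;0 0 -14 0 0.1;0 0 -14 0 0.1;0 0 -12 0 0.1;0 0 -10 0 0.1;0 0 -7 0 0.1;0 0 -5 0 0.1;0 0 0 0 0.1'
python3 -m inch '0 0 0 0 0.1;0 0 0 0 0.1'
python3 - <<'E'
from h import *
st()
for n,b in(("scene",(100,150,230,270)),("top",(300,120,460,260))):
    d=cam(n);c=d['color'][b[1]:b[3],b[0]:b[2]]; cv2.imwrite(f"pics/l_{n}.png",cv2.resize(c[:,:,::-1],None,fx=5,fy=5,interpolation=cv2.INTER_CUBIC))
    print(proj(d,[[.5286,-.1877,.034]]),b)
E
```

```text
time: 6.63
tool_pos: [0.5289, -0.1881, 0.2164]
tool_rot: [-0.699, 1.569, 2.722]
contact_force: [0.2, 0.6, 0.0]
opening: 0.0237
time: 6.8
tool_pos: [0.5292, -0.1886, 0.2178]
tool_rot: [2.34, 1.57, -0.522]
contact_force: [-0.5, 0.1, -0.9]
opening: 0.0239
t 6.80 tcp [ 529.2 -188.6  217.8] grasp [ 529.4 -188.7   58.8] xaxis [ 1.e-03 -6.e-04 -1.e+00] jaw deg -74.02 F [-0.5  0.1 -0.9] op 23.9 q [-0.48  0.62  1.64 -0.    0.88  0.81]
[[166.68593763 205.75732373]] (100, 150, 230, 270)
[[385.42913039 207.23214623]] (300, 120, 460, 260)
```

View pics/l_scene.png

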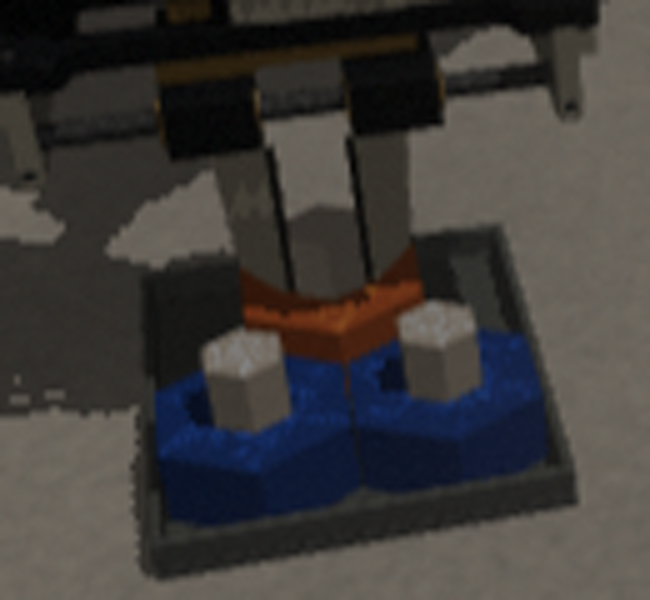

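View pics/l_top.png

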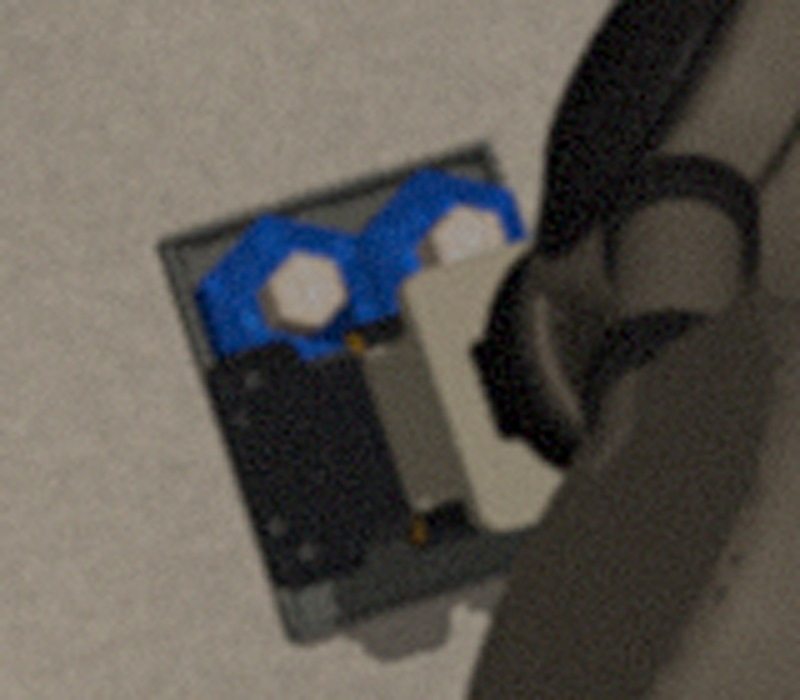

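The scene view shows the orange pot 5 mm above the tray floor, its corner aimed at the junction between the blue pots at crop (347,365) and clear of both. I'll lower it to just above the floor and slide it in.

```bash
python3 -m inch '0 0 -1.5 0 0.1;0 0 -1.5 0 0.1;0 0 -1.2 0 0.1;0 0 0 0 0.1;2 0.6 0 0 0.1;2 0.6 0 0 0.1;2 0.6 0 0 0.1;0 0 0 0 0.1'
python3 -m inch '0 0 0 0 0.1;0 0 0 0 0.1'
python3 - <<'E'
from h import *
st()
d=cam("scene");b=(120,185,220,265);c=d['color'][b[1]:b[3],b[0]:b[2]]; cv2.imwrite("pics/m_scene.png",cv2.resize(c[:,:,::-1],None,fx=7,fy=7,interpolation=cv2.INTER_CUBIC))
E
```

```text
time: 7.57
tool_pos: [0.5354, -0.1867, 0.2131]
tool_rot: [2.387, 1.57, -0.476]
contact_force: [0.7, -0.3, -1.1]
opening: 0.024
time: 7.73
tool_pos: [0.535, -0.1867, 0.213]
tool_rot: [0.085, 1.571, -2.778]
contact_force: [0.2, 0.7, -0.2]
opening: 0.0239
t 7.73 tcp [ 535.  -186.7  213. ] grasp [ 535.  -186.7   54. ] xaxis [-1.e-04 -1.e-04 -1.e+00] jaw deg -74.01 F [ 0.2  0.7 -0.2] op 23.9 q [-0.47  0.63  1.63 -0.    0.88  0.82]
```

View pics/m_scene.png

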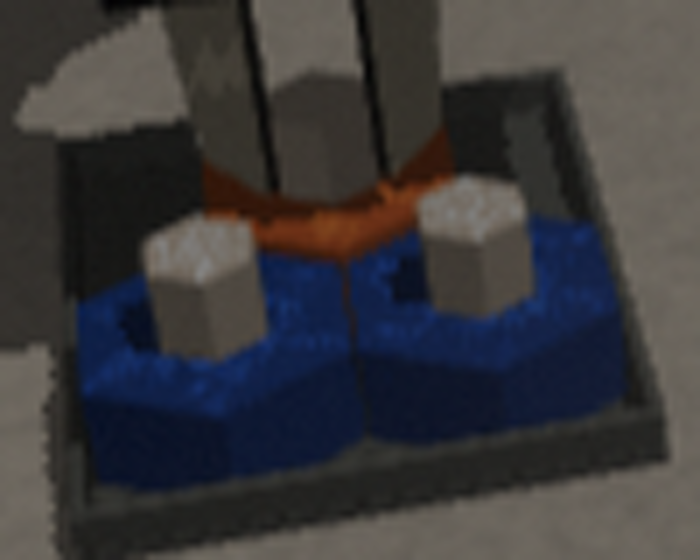

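The pot is nearly in the nook: its front corner is at crop (345,255), on the blue junction, and the gaps look even. I'll make the last few millimetres in small steps.

```bash
python3 -m inch '0.6 0.2 0 0 0.1;0.6 0.2 0 0 0.1;0.6 0.2 0 0 0.1;0.6 0.2 0 0 0.1;0 0 0 0 0.1;0 0 0 0 0.1;0 0 0 0 0.1'
python3 - <<'E'
from h import *
st()
d=cam("scene");b=(120,185,220,265);c=d['color'][b[1]:b[3],b[0]:b[2]]; cv2.imwrite("pics/n_scene.png",cv2.resize(c[:,:,::-1],None,fx=7,fy=7,interpolation=cv2.INTER_CUBIC))
E
```

```text
time: 8.37
tool_pos: [0.5374, -0.186, 0.213]
tool_rot: [0.526, 1.571, -2.336]
contact_force: [-0.9, 0.6, -1.1]
opening: 0.024
t 8.37 tcp [ 537.4 -186.   213. ] grasp [ 537.3 -186.    54. ] xaxis [-1.e-04 -1.e-04 -1.e+00] jaw deg -74.02 F [-0.9  0.6 -1.1] op 24.0 q [-0.47  0.63  1.63 -0.    0.88  0.82]
```

View pics/n_scene.png

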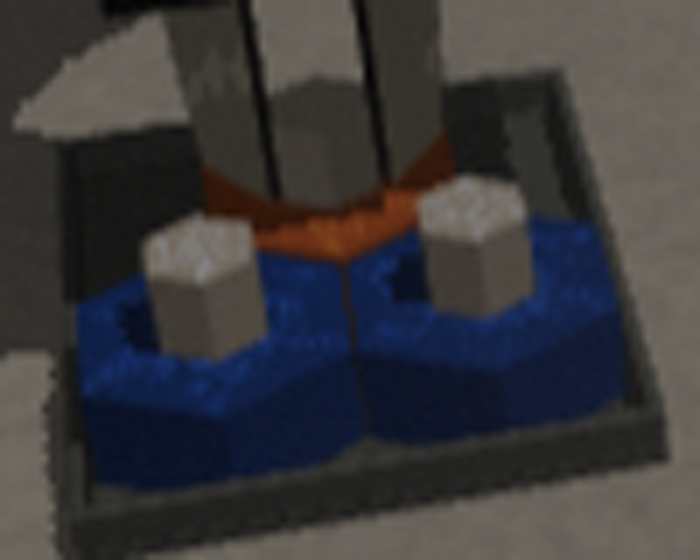

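```bash
python3 -m inch '0.5 0.15 0 0 0.1;0.5 0.15 0 0 0.1;0 0 0 0 0.1;0 0 -0.5 0 0.1;0 0 -0.4 0 0.1;0 0 0 0 0.1;0 0 0 0 0.1'
python3 - <<'E'
from h import *
st()
E
```

```text
time: 9.0
tool_pos: [0.5384, -0.1857, 0.2124]
tool_rot: [2.273, 1.57, -0.59]
contact_force: [-1.2, 1.3, 2.1]
opening: 0.0236
t 9.00 tcp [ 538.4 -185.7  212.4] grasp [ 538.4 -185.7   53.4] xaxis [ 3.e-04 -2.e-04 -1.e+00] jaw deg -74.03 F [-1.2  1.3  2.1] op 23.6 q [-0.47  0.64  1.62 -0.    0.88  0.83]
```

Set down: TCP is at 212.4 mm as expected and the contact force has risen slightly. Now I'll release, retreat upward and back, and look.

```bash
python3 -m inch '0 0 0 0 0.3;0 0 0 0 0.35;0 0 0 0 0.4;0 0 0 0 0.4;0 0 0 0 0.4'
python3 -m inch '0 0 3 0 0.4;0 0 6 0 0.4;0 0 10 0 0.4;0 0 20 0 0.4;0 0 30 0 0.4;0 0 30 0 0.4;0 0 20 0 0.4;0 0 0 0 0.4'
python3 -m inch '0 40 0 0 0.4;0 40 0 0 0.4;0 40 0 0 0.4;0 40 0 0 0.4;0 40 0 0 0.4;0 40 0 0 0.4;0 30 0 0 0.4;0 0 0 0 0.4'
python3 - <<'E'
from h import *
st()
K=np.sqrt(3)/2*24**2
d=cam("top")
pts=[]
for x,y in((.5378,-.1861),(.5804,-.1421),(.5967,-.2009)):
    r,m=white(d,.052,x,y,.02,100);h=hexm(m,x,y,.02,4000,K);print(np.round(h,4));pts.append(h[0][:2] if h else (x,y))
p=np.array(pts);mid=(p[1]+p[2])/2;print("dists mm",np.linalg.norm(p[0]-p[1])*1e3,np.linalg.norm(p[0]-p[2])*1e3,np.linalg.norm(p[2]-p[1])*1e3)
b=(320,140,440,260)
cv2.imwrite("pics/f_top.png",cv2.resize(d['color'][b[1]:b[3],b[0]:b[2],::-1],None,fx=5,fy=5,interpolation=cv2.INTER_CUBIC))
d=cam("scene");b=(120,185,220,265);c=d['color'][b[1]:b[3],b[0]:b[2]]; cv2.imwrite("pics/f_scene.png",cv2.resize(c[:,:,::-1],None,fx=7,fy=7,interpolation=cv2.INTER_CUBIC))
E
```

```text
time: 9.42
tool_pos: [0.5384, -0.1857, 0.212]
tool_rot: [-0.092, 1.571, -2.955]
contact_force: [0.1, -0.5, 0.6]
opening: 0.0365
time: 10.08
tool_pos: [0.5392, -0.186, 0.3372]
tool_rot: [2.392, 1.561, -0.471]
contact_force: [0.6, -0.9, 0.1]
opening: 0.0364
time: 10.75
tool_pos: [0.5376, 0.0892, 0.3314]
tool_rot: [-1.904, 1.569, 1.521]
contact_force: [-0.2, 0.0, 0.5]
opening: 0.0366
t 10.75 tcp [537.6  89.2 331.4] grasp [537.6  89.5 172.4] xaxis [ 1.0e-04  1.7e-03 -1.0e+00] jaw deg -73.74 F [-0.2  0.   0.5] op 36.6 q [0.02 0.45 1.58 0.   1.12 1.31]
[[ 5.365000e-01 -1.849000e-01  1.636170e+01  4.969062e+02]]
[[ 5.79800e-01 -1.41800e-01  1.78410e+01  5.58625e+02]]
[[ 5.963000e-01 -2.003000e-01  1.777510e+01  5.727812e+02]]
dists mm 61.12138070876807 61.72486825741487 60.81524849675107
```

View pics/f_top.png

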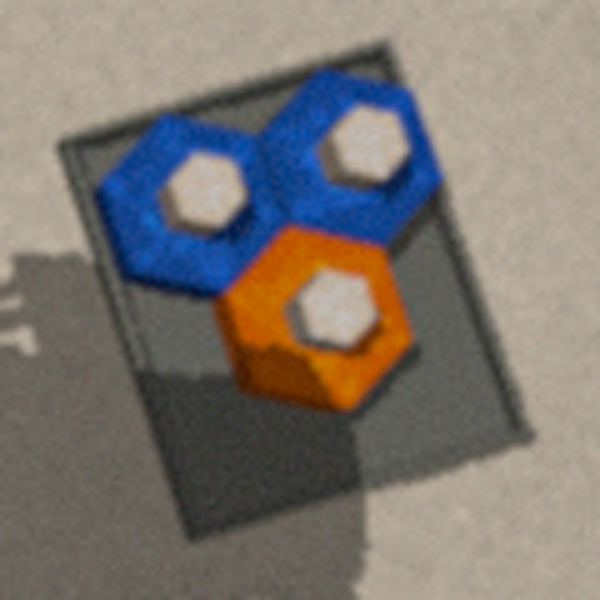

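View pics/f_scene.png

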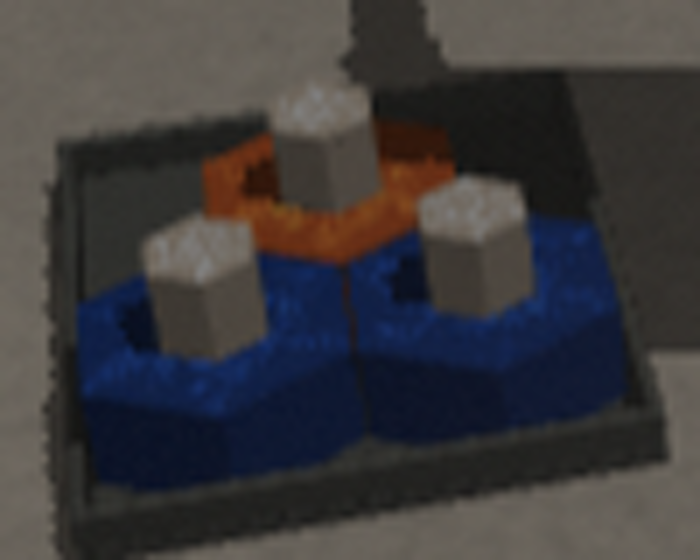

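The pot sits flat in the nook. Its front corner is at the blue junction, around (290,228) in the top crop, and its faces lie along both blue pots. Their knobs are at the same pixels as before, (205,190) and (368,145). Centre distances are 61.1 and 61.7 mm, so the gaps are about 1–2 mm.

```bash
python3 -m inch '0 0 0 0 0.4;0 0 0 0 0.4;0 0 0 0 0.4'; python3 -c "
from cell import workorder
print(workorder.hand_in())"
```

```text
time: 11.1
tool_pos: [0.5385, 0.083, 0.3312]
tool_rot: [1.133, 1.571, -1.732]
contact_force: [0.2, 0.2, -0.4]
opening: 0.0363
the job is handed in; nothing more can be done
None
```

The orange hexagonal pot is on the tray floor in the nook between the two blue pots. I gripped it by its knob, turned it -18° to line up with the blue pots, slid it in just above the floor, set it down and let go. I then backed the gripper well clear and handed the job in at about 11.1 s.

**Fit:** in the last top view the pot's centre is 61.1 mm and 61.7 mm from the two blue centres, so the gaps between faces are about 1–2 mm.

**Blue pots:** their knobs are at the same pixels as before, and their centres are 60.8 mm apart against 61 mm given.

**Disagreement:** the knob orientations measured 16.4° for orange and 17.8° for blue in the last view. The blue knobs' masks were oversized there. Before the placing, the blue knobs read about 15.4–17.5°, the line between them 15.5° and the tray edges about 16.5°. The gripper released the pot at 16.0°, so it should be square to within about 1–2°.

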